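# Hold the contact thermometer on the ringed brood cells

### The arm

A 6-joint arm with a two-finger parallel gripper is mounted at the origin on the work surface. World frame = base frame: x ahead of the robot, y to its left, z up, the work surface at z = 0. Lengths are in mm, angles in rad, forces in N, time in s.
With the tool pointing down it reaches from about 300 to 775 mm from the base axis. Payload 14.6 kg.
Tool frame: the origin (TCP) lies at the very end of the fingers, on their centre line; the grasp point (between the pads) lies 19 mm behind it; z points along the fingers, y is the line along which they close (so a half turn about z gives the same grasp; the last joint's range is limited). The gripper opens to 94 mm and grips with 3 to 60 N. Pads are 16 mm wide; open, the fingers measure 119 mm over their backs; the gripper's body (75 mm by 177 mm) begins 78 mm behind the grasp point.
Start: joints at [-1.19, 0.3, 1.521, -0, 1.321, -0.067], TCP at [238.133, -495.764, 205.446] pointing down, gripper open.
Joint ranges: [-3.03, 3.03], [-0.79, 2.21], [0.23, 2.52], [-1.04, 4.18], [0, 3.07], [-2.55, 2.55]. Speed limits (rad/s): [2.22, 2.22, 2.57, 3.14, 3.14, 3.14].

### API

Orientations are given as [roll, pitch, yaw] about the fixed x, y, z axes, in that order (R = Rz(yaw) Ry(pitch) Rx(roll)).
In Python, from cell import manip gives the robot as it stands.
- The arm moves only by the tool servo_tool, never from a script. Its argument "motion" is a list that holds one entry, the list of rows, each a list of 7 numbers: the shift along the world's x, y, z as a fraction of full scale, then the turn, a rotation vector about the world's x, y, z as a fraction of full scale, then the closure, from 0 (fully open) to 1 (shut). In form: [[[x, y, z, rx, ry, rz, gripper], ...]]. A call has 1 to 10 rows; each row is the pose to reach, as a shift and turn from the pose commanded when the call began, turning the shorter way round; what a row does not reach only later rows make up. Full scale, the value 1, is 0.5 m for a shift and pi rad for a turn. A row lasts 1/10 s, in which the tool goes at most 50 mm and 8.59 degrees, less where a joint would pass 70% of its speed; a pose out of reach is approached as far as the arm can. A call with a number of a shift or a turn outside -1 to 1 is refused whole. A call with a gripper value outside its range is refused whole. The fingers move at their own pace and stop on an object; "newtons" is the grip in N (left out, the last holds). Time passes only in rows, so rows that repeat a pose let the fingers close. It gives the time, the measured TCP pose, the force, the opening and the grip force at its end, in the units of the state.
- manip.read_state(): the state, without advancing time (a new reading comes with each control period).
- manip.camera(name): name is "scene" or "top" or "wrist"; returns a dict with "frame" (384x512x3 uint8, red, green, blue), "range_z" (384x512 float32, mm along the optical axis (not along the pixel's ray), 0 where there is no reading), "vfov" (degrees; the focal length in pixels is half the picture's height over the tangent of half this angle, whatever the lens; pixels are square), "cx", "cy" (the principal point, pixels), "cam_to_world" (4x4, takes a point from camera to world coordinates). Camera axes: x right, y down, z forward; pixel columns grow to the right and rows downward; lengths in mm; the calibration is good to about 2 mm. A picture is of the moment at which its call begins.
- manip.sign_off(): hands the job in; it is judged then, once.
The state is a dict: "clock": time; "joints": joint angles; "qd": joint speeds; "effort": joint torques, N m; "eef_pos": TCP position; "eef_rot": TCP orientation; "wrist_force": force on the tool from outside, world axes, zero at the start; "moment": the same for the moment, N m; "finger_gap": finger opening in mm; "finger_force": force on a finger pad.
Only numpy, scipy, OpenCV 4.12 (cv2) and the standard library are available. Lean on these libraries where they do the work, as an engineer would, in place of code of your own. Each camera call takes 0.05 s, during which the arm holds its last target. There are 200 camera calls.

### The job

Take the yellow contact thermometer out of its white stand and hold its spring-loaded copper tip on the brood comb in the middle of the blue locator ring, the probe square to the comb's tilted face, pressed gently so that the tip is pushed in about half of its travel (never with real force). Do not shift the ring or the frame, do not lean on the ring, and leave the glass dish, the black case and the jar where they are. Finish while still holding the probe there: do not put it down or let go.

Things in the scene. Friction and masses are not known exactly. Their poses are not given: they have to be found in the camera images.
- probe_grip (a point): Grip point on the axis of the loose contact thermometer, 65 mm above the underside of its handle, 30 mm below its top; z along the axis, from tip to handle top. The handle is a yellow round cylinder, 26 mm wide, 95 mm long, black band low down. At the start the probe (about 120 g) stands upright in its stand, tip down.
- probe_tip (a point): The very end of the rounded copper spring tip, on the probe's axis, 128 mm below the grip point while the tip is out. The tip is 7 mm wide and sticks out 18 mm from a steel stem 10 mm wide and 45 mm long, under the handle. Same axes as the probe.
- nose (a joint): How far the copper spring tip is pushed into the stem, in m: 0 fully out, 0.010 at the stop. It takes about 0.9 N to start moving, 2.4 N at half travel (5 mm) and 3.9 N at the stop.
- probe: The thermometer; its origin is the centre of the handle's underside, z towards the handle's top.
- stand_mouth (a point): Centre of the hole in the top face of the white probe stand, a fixed block 75 x 75 x 75 mm; 75 mm above the bench. The hole is 17 mm wide and goes right through; the handle's underside rests on the top face, the 63 mm of stem and tip hang in the hole. Pull the probe straight up to free it.
- stand: The white stand block, fixed; its origin is the centre of its underside on the bench.
- ring_mark (a point): The spot to touch: the point of the comb's face at the centre of the blue ring. z points square out of the face (up and roughly towards the robot), x up the slope, y along the crossbar. The ring is 38 mm wide outside, 26 mm inside, 3 mm thick, its upper face 5.5 mm above the comb's face. Friction holds it on the bar (about 6 N).
- comb: Brood frame: dark comb 152 mm up the slope, 232 mm across, in a pine frame 254 x 181 mm standing 6 mm proud of the comb's face. It tilts on a pine easel about its lower edge, nearest the robot, where its origin is; x up the slope, z square out of the face, which is 22 mm from the origin. Slope 0.2 to 0.5 rad from level; it stays as set unless pushed hard.
- crossbar: Aluminium crossbar that carries the blue ring over the comb, 12 mm wide, 262 mm long, its centre line 30 mm uphill of the ring's centre; its top is 9 mm above the comb's face, a blue block on it 12 mm. x up the slope. Held by friction (about 6 N); not to be leaned on.
- dish_rim (a point): Bystander: clear glass dish, 72 mm wide and 30 mm high, loose on the bench; this is the centre of its rim.
- case: Bystander: black sample case with a grey lid, 62 x 90 x 38 mm, loose on the bench; origin at the centre of its underside.
- jar: Bystander: amber jar with a red cap, 44 mm wide and 60 mm high, loose on the bench; origin at the centre of its underside.
Not all that is in view belongs to the job. There is more than one size of the probe; the job needs the largest.

How it is judged:
By the outcome, as a careful person would: the job done as asked, in the order asked, and still so for the second after the job is handed in, while the arm keeps its last pose, push and grip.
It also fails if it takes over 38 s, if anything falls off the work surface, if the arm or the gripper's body presses on something with over 40 N, if the wrist force passes 120 N, or if a joint passes its speed limit or range.

## Working session

There is one attempt and no reset: what is moved stays moved. The work goes in short steps, Python scripts to look and compute and a tool call to move; the robot and the scene stay as the last step left them, time stands still between calls to the robot, and variables do not carry over. Pictures are saved under pics/ and viewed, at most 10 in all, crops included, and the job is handed in when it is done.

Besides the shell and the picture viewer there is one more tool, called after "Emit:" as name(argument=value, ...) on one line, values as JSON. servo_tool: Moves the arm, as the interface text tells. Its arguments: {"type":"object","properties":{"motion":{"type":"array"},"newtons":{"type":"number"}},"required":["motion"]}

```bash
ls; mkdir -p pics
cat > h.py <<'E'
import numpy as np, cv2
from cell import manip
def grab(n):
    c=manip.camera(n); np.savez('/tmp/%s.npz'%n,**c); return c
def pts(c):
    z=c['range_z'].astype(float);h,w=z.shape
    f=h/2/np.tan(np.radians(c['vfov'])/2)
    u,v=np.meshgrid(np.arange(w),np.arange(h))
    P=np.stack([(u-c['cx'])/f*z,(v-c['cy'])/f*z,z,np.ones_like(z)],-1)@np.array(c['cam_to_world']).T
    P=P[...,:3]; P[z==0]=np.nan; return P
E
python3 - <<'E'
from h import *
ims=[]
for n in ('scene','top'):
    c=grab(n); cv2.imwrite(f'pics/{n}0.png',cv2.resize(c['frame'][:,:,::-1],(800,600),interpolation=cv2.INTER_CUBIC)); print(n,c['vfov'],c['cx'],c['cy'],np.round(c['cam_to_world'],3).tolist())
s=manip.read_state();print(s)
E
```

```text
pics
scene 44.40451934195272 260.17125110172685 188.15930435269144 [[0.715, 0.397, -0.576, 1132.441], [0.7, -0.411, 0.585, -620.416], [-0.004, -0.821, -0.571, 644.362], [0.0, 0.0, 0.0, 1.0]]
top 57.67134456672709 262.11991203308474 192.23996926186825 [[0.047, -0.975, 0.218, 401.616], [-0.999, -0.047, 0.005, -70.021], [0.005, -0.218, -0.976, 995.014], [0.0, 0.0, 0.0, 1.0]]
{'clock': 0.1, 'joints': array([-1.18958705e+00,  3.00414806e-01,  1.52151103e+00, -6.29087613e-06,
        1.32069549e+00, -6.66145300e-02]), 'qd': array([-0.00267888, -0.00220246, -0.00211745,  0.00087087, -0.00037135,
        0.00040048]), 'effort': array([ 1.25585902e-03, -5.32641721e+01, -3.53283942e+01,  7.09447078e-02,
        2.35047826e-02, -5.14225906e-05]), 'eef_pos': array([ 238.05499883, -495.55525451,  204.94683869]), 'eef_rot': array([-3.14056585e+00, -6.23941310e-05,  4.47825335e-01]), 'wrist_force': array([ 0.49864466, -0.05188504, -0.52670483]), 'moment': array([-0.07207954,  0.01633375, -0.02566901]), 'finger_force': 0.0, 'finger_gap': 93.93647611497639}
```

View pics/scene0.png

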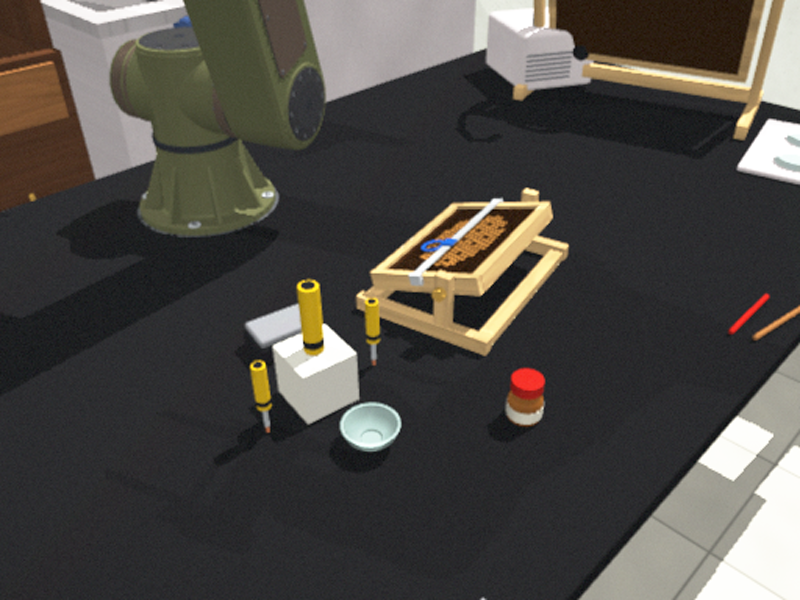

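View pics/top0.png

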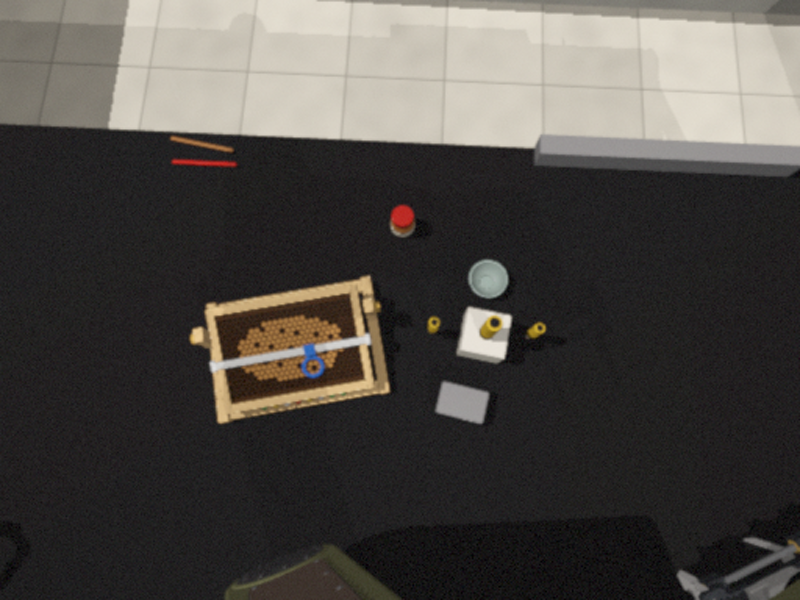

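The scene view shows the big probe in the stand at (311,315), with smaller probes at (372,330) and (261,390). In the top view the big probe's top is at (491,326) and the ring at (313,367).

Run:
```python
from h import *
for n in ('top','scene'):
    c=dict(np.load(f'/tmp/{n}.npz'));P=pts(c)
    hsv=cv2.cvtColor(c['frame'],cv2.COLOR_RGB2HSV)
    for name,lo,hi in (('yel',(20,150,90),(32,255,255)),('blue',(105,150,60),(125,255,255))):
        m=cv2.inRange(hsv,lo,hi); k,l,st,ce=cv2.connectedComponentsWithStats(m)
        for i in range(1,k):
            if st[i,4]<15: continue
            q=P[l==i];q=q[~np.isnan(q[:,0])]
            print(n,name,st[i].tolist(),np.round(np.median(q,0),1),np.round(np.percentile(q,5,0)),np.round(np.percentile(q,95,0)))
# comb plane, top view: dark/brown pixels in frame region
c=dict(np.load('/tmp/top.npz'));P=pts(c);s=512/800
hsv=cv2.cvtColor(c['frame'],cv2.COLOR_RGB2HSV)
poly=(np.array([[222,322],[352,300],[360,372],[234,396]])*s).astype(np.int32)
m=np.zeros((384,512),np.uint8);cv2.fillPoly(m,[poly],1)
br=(hsv[...,0]<22)&(hsv[...,1]>90)&(m>0)
q=P[br];q=q[~np.isnan(q[:,0])]
for _ in range(6):
    ctr=q.mean(0);nn=np.linalg.svd(q-ctr,full_matrices=False)[2][2];nn*=np.sign(nn[2]);r=(q-ctr)@nn
    q=q[abs(r)<max(2*r.std(),.8)] if _<5 else q
print('comb',ctr,nn,r.std(),len(q),'slope',np.arccos(nn[2]))
# stand top
w=(c['frame'].min(2)>140)&(P[...,2]>60)&(P[...,2]<90); q=P[w]; q=q[(abs(q[:,1]+250)<150)]
print('stand',q.mean(0),len(q), cv2.minAreaRect(q[:,:2].astype(np.float32)))
```

```text
top yel [274, 203, 8, 10, 61] [ 563.2 -106.1  102.9] [ 557. -116.   -2.] [ 591. -100.  108.]
top yel [308, 203, 13, 13, 93] [ 550.8 -192.1  164.1] [ 545. -204.  105.] [ 564. -186.  172.]
top yel [338, 206, 11, 10, 76] [ 563.5 -280.4   90.6] [ 556. -311.   -2.] [ 592. -275.  107.]
top blue [193, 221, 15, 21, 99] [500.   97.3  72.7] [471.  78.  65.] [517. 109.  85.]
scene yel [190, 178, 17, 42, 527] [ 567.9 -207.2  136.7] [ 548. -213.   94.] [ 573. -189.  169.]
scene yel [277, 184, 8, 8, 38] [594.9 -15.1  83.5] [588. -18.  76.] [603. -10.  88.]
scene yel [233, 190, 10, 26, 212] [ 572.8 -114.9   82.2] [ 499. -119.   21.] [577. -62. 105.]
scene yel [234, 217, 9, 3, 20] [ 572.7 -115.6   45.5] [ 524. -119.   -2.] [576. -82.  48.]
scene yel [195, 221, 12, 6, 37] [ 569.  -207.8   81.8] [ 560. -214.   78.] [ 573. -198.   86.]
scene yel [160, 230, 14, 29, 274] [ 571.4 -287.9   80.2] [ 462. -294.   -1.] [ 575. -227.  105.]
scene yel [164, 258, 10, 5, 31] [ 572.7 -288.7   46.3] [ 523. -293.   -1.] [ 575. -270.   50.]
scene blue [269, 153, 23, 8, 75] [491.   93.7  68.6] [463.  74.  56.] [522. 109.  84.]
comb [519.05882189 133.54690799  75.56116129] [-0.26815189 -0.06146164  0.96141408] 1.2307266764957763 2877 slope 0.2786993065831627
stand [ 553.49614998 -194.57399543   74.45937122] 624 ((557.37451171875, -198.44369506835938), (75.30891418457031, 75.56072235107422), 80.94728088378906)
```

Emit:
servo_tool(motion=[[[0.638,0.595,0.09,0,0,0.27,0],[0.638,0.595,0.09,0,0,0.27,0],[0.638,0.595,0.09,0,0,0.27,0],[0.638,0.595,0.09,0,0,0.27,0],[0.638,0.595,0.09,0,0,0.27,0],[0.638,0.595,0.09,0,0,0.27,0],[0.638,0.595,0.09,0,0,0.27,0],[0.638,0.595,0.09,0,0,0.27,0],[0.638,0.595,0.09,0,0,0.27,0],[0.638,0.595,0.09,0,0,0.27,0]]], newtons=30)

```text
clock: 1.1
eef_pos: [559.5, -195.0, 250.1]
eef_rot: [-3.141, -0.001, 1.3]
wrist_force: [-1.3, -0.4, -0.9]
finger_gap: 93.9
finger_force: 0.0
```

Emit:
servo_tool(motion=[[[0,0,0,0,0,0,0],[0,0,0,0,0,0,0],[0,0,0,0,0,0,0]]])

```text
clock: 1.4
eef_pos: [556.4, -199.2, 250.4]
eef_rot: [-3.141, 0.0, 1.295]
wrist_force: [-0.3, -0.3, -0.4]
finger_gap: 94.2
finger_force: 0.0
```

Run:
```python
from h import *
c=grab('wrist'); cv2.imwrite('pics/w1.png',cv2.resize(c['frame'][:,:,::-1],(512,384)))
P=pts(c);hsv=cv2.cvtColor(c['frame'],cv2.COLOR_RGB2HSV)
m=cv2.inRange(hsv,(20,150,90),(32,255,255))
k,l,st,ce=cv2.connectedComponentsWithStats(m)
for i in range(1,k):
    if st[i,4]<30: continue
    q=P[l==i];print(st[i].tolist(),np.round(np.nanmedian(q,0),1),np.round(np.nanpercentile(q,95,0)))
q=P[(P[...,2]>164)&(P[...,2]<176)&(np.hypot(P[...,0]-557,P[...,1]+198)<30)]
print('top',len(q),q.mean(0),cv2.minEnclosingCircle(q[:,:2].astype(np.float32)))
w=(c['frame'].min(2)>120)&(abs(P[...,2]-75)<6);q=P[w];print('stand',cv2.minAreaRect(q[:,:2].astype(np.float32)))
s=manip.read_state();print(s['eef_pos'],s['eef_rot'],s['clock'],s['joints'],c['cam_to_world'])
```

```text
[232, 88, 19, 18, 58] [ 564.9 -110.8   28.3] [573. -94. 105.]
[247, 167, 22, 21, 299] [ 559.5 -187.7  137. ] [ 567. -187.  165.]
[248, 204, 22, 8, 41] [ 5.439e+02 -2.668e+02  1.000e-01] [ 561. -209.  170.]
[273, 221, 17, 33, 272] [ 563.1 -277.6   77.7] [ 571. -276.  104.]
top 615 [ 556.51428196 -198.30483458  169.46124341] ((556.2953491210938, -199.1244659423828), 12.833426475524902)
stand ((551.146240234375, -115.31405639648438), (89.03678131103516, 256.11627197265625), 3.386974811553955)
[ 556.49723044 -199.17943188  250.50921995] [-3.14155260e+00  5.65576404e-05  1.29453380e+00] 1.45 [-4.05643053e-01  3.64075838e-01  1.33189825e+00 -6.17359721e-05
  1.44565100e+00 -1.29372823e-01] [[ 9.61794504e-01 -2.63339337e-01 -7.48580416e-02  5.77049331e+02]
 [-2.73772404e-01 -9.25203602e-01 -2.62767894e-01 -1.22717496e+02]
 [-6.18067804e-05  2.73222782e-01 -9.61950782e-01  4.29291029e+02]
 [ 0.00000000e+00  0.00000000e+00  0.00000000e+00  1.00000000e+00]]
```

View pics/w1.png

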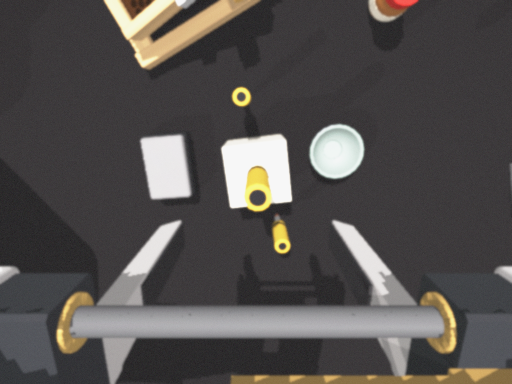

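The wrist view shows the probe top at (257,197), centred between the fingers to within 1 mm. Descend and grip.

Emit:
servo_tool(motion=[[[0,0.001,-0.08,0,0,0,0],[0,0.001,-0.16,0,0,0,0],[0,0.001,-0.23,0,0,0,0],[0,0.001,-0.259,0,0,0,0],[0,0.001,-0.259,0,0,0,0],[0,0.001,-0.259,0,0,0,0.6],[0,0.001,-0.259,0,0,0,0.8],[0,0.001,-0.259,0,0,0,1],[0,0.001,-0.259,0,0,0,1],[0,0.001,-0.259,0,0,0,1]]], newtons=30)

```text
clock: 2.45
eef_pos: [557.3, -197.8, 121.4]
eef_rot: [3.141, 0.0, 1.296]
wrist_force: [0.6, 0.0, -0.8]
finger_gap: 57.4
finger_force: 0.0
```

Emit:
servo_tool(motion=[[[0,0,0,0,0,0,1],[0,0,0,0,0,0,1],[0,0,0,0,0,0,1]]])

```text
clock: 2.75
eef_pos: [557.1, -197.8, 121.0]
eef_rot: [-3.142, 0.0, 1.296]
wrist_force: [0.9, -0.7, -0.8]
finger_gap: 33.6
finger_force: 0.0
```

Emit:
servo_tool(motion=[[[0,0,0,0,0,0,1],[0,0,0,0,0,0,1],[0,0,0,0,0,0,1],[0,0,0,0,0,0,1]]])

```text
clock: 3.15
eef_pos: [557.1, -197.8, 120.9]
eef_rot: [-3.142, 0.0, 1.296]
wrist_force: [0.8, 1.5, -0.6]
finger_gap: 25.3
finger_force: 30.0
```

Emit:
servo_tool(motion=[[[0,0,0.02,0,0,0,1],[0,0,0.07,0,0,0,1],[0,0,0.13,0,0,0,1],[0,0,0.19,0,0,0,1],[0,0,0.25,0,0,0,1],[0,0,0.3,0,0,0,1],[0,0,0.3,0,0,0,1],[0,0,0.3,0,0,0,1]]])

```text
clock: 3.95
eef_pos: [557.0, -197.7, 270.7]
eef_rot: [3.142, -0.0, 1.296]
wrist_force: [-0.4, -0.7, -2.8]
finger_gap: 25.8
finger_force: 30.0
```

Run:
```python
from h import *
s=manip.read_state();print(s['eef_pos'],s['eef_rot'],s['finger_gap'],s['wrist_force'])
c=grab('scene');P=pts(c);cv2.imwrite('pics/s2.png',cv2.resize(c['frame'][80:290,130:410,::-1],(800,600),interpolation=cv2.INTER_CUBIC))
# ring in top view: refine; deproject onto comb plane offsets
c=dict(np.load('/tmp/top.npz'));P=pts(c);hsv=cv2.cvtColor(c['frame'],cv2.COLOR_RGB2HSV)
m=cv2.inRange(hsv,(105,120,50),(125,255,255));im=np.hstack([cv2.resize(x[205:255,175:225],(400,400),interpolation=cv2.INTER_NEAREST) for x in (c['frame'][:,:,::-1],np.repeat(m[...,None],3,2))])
cv2.imwrite('pics/t2.png',im)
```

```text
[ 556.99561985 -197.70785999  270.74819394] [ 3.14152507e+00 -2.54694152e-05  1.29599861e+00] 25.815544037297467 [-0.35512431 -0.6723049  -2.78782087]
```

View pics/s2.png

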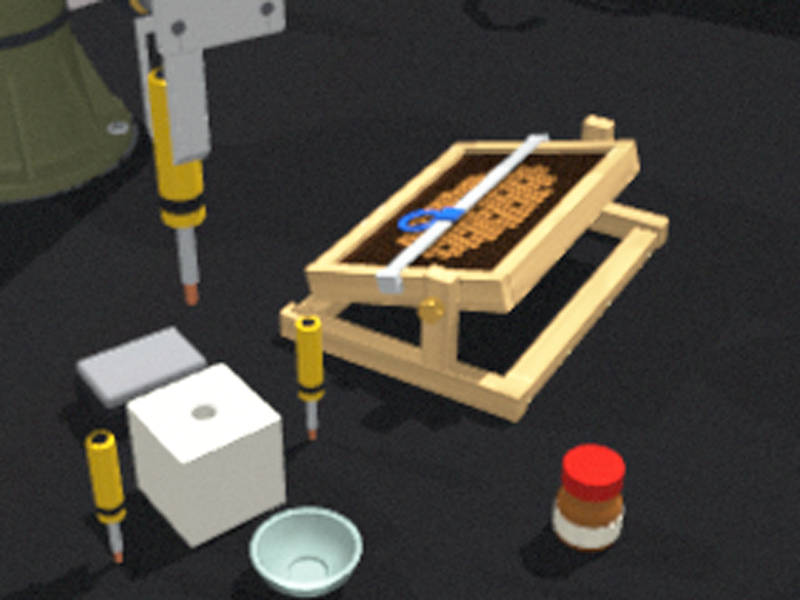

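View pics/t2.png

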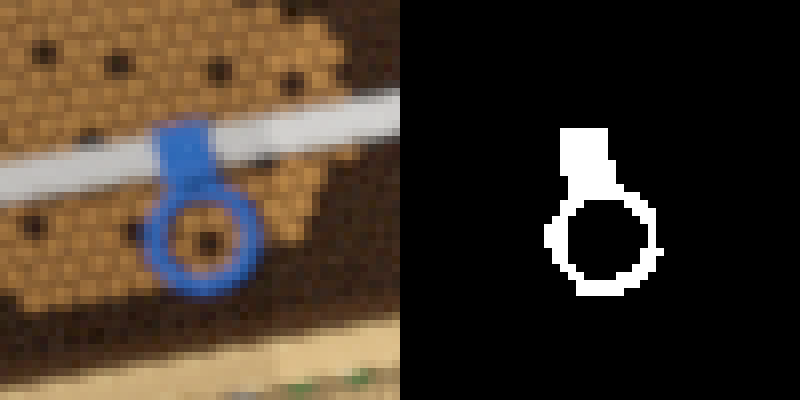

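The probe hangs straight and clear of the stand, and the ring's centre is at about (200,234.3) in the top camera. Next, the face normal and the ring mark.

```bash
cat >> h.py <<'E'
def fit(q,thr=1.0):
    for _ in range(12):
        ctr=np.median(q,0) if _==0 else q.mean(0)
        n=np.linalg.svd(q-ctr,full_matrices=False)[2][2];n*=np.sign(n[2]);r=(q-ctr)@n
        if _<11: q=q[abs(r-np.median(r))<max(1.8*r.std(),thr)]
    return ctr,n,r.std(),len(q)
def ray(c,u,v):
    f=384/2/np.tan(np.radians(c['vfov'])/2);T=np.array(c['cam_to_world'])
    d=T[:3,:3]@np.array([(u-c['cx'])/f,(v-c['cy'])/f,1]);return T[:3,3],d
def onplane(c,u,v,p,n):
    o,d=ray(c,u,v);return o+d*((p-o)@n)/(d@n)
E
python3 - <<'E'
from h import *
c=dict(np.load('/tmp/top.npz'));P=pts(c);hsv=cv2.cvtColor(c['frame'],cv2.COLOR_RGB2HSV);s=.64
def poly(p):
    m=np.zeros((384,512),np.uint8);cv2.fillPoly(m,[(np.array(p)*s).astype(np.int32)],1);return m>0
inn=poly([[222,322],[352,300],[360,372],[234,396]])
ok=~np.isnan(P[...,0])
cm=inn&ok&(hsv[...,0]<22)&(hsv[...,1]>90)
cm&=~(cv2.dilate(((hsv[...,1]<60)&(hsv[...,2]>110)|cv2.inRange(hsv,(100,100,40),(128,255,255)).astype(bool)).astype(np.uint8),np.ones((5,5)))>0)
a=fit(P[cm]);print('comb',a)
out=poly([[206,303],[372,278],[387,391],[222,421]])
fr=out&~inn&ok&(hsv[...,0]>10)&(hsv[...,0]<28)&(hsv[...,2]>150)
b=fit(P[fr]);print('frame',b,(b[0]-a[0])@a[1])
bar=out&ok&(hsv[...,1]<50)&(hsv[...,2]>140);q=P[bar]
l=cv2.fitLine(q.astype(np.float32),cv2.DIST_HUBER,0,.01,.01).ravel();print('bar',l,len(q),(q.mean(0)-a[0])@a[1])
n=a[1];R=onplane(c,200.0,234.25,a[0]+5.5*n,n);print('mark',R-5.5*n)
E
```

```text
comb (array([522.07963729, 135.18338612,  76.44871323]), array([-0.26844042, -0.0606239 ,  0.96138675]), np.float64(0.8261067692140195), 1878)
frame (array([512.99556533, 133.20246094,  79.93698218]), array([-0.26784693, -0.06296078,  0.96140208]), np.float64(0.9802468743197416), 1088) 5.912199027171706
bar [-2.2319342e-01  9.7477353e-01  1.1400150e-03  5.0735574e+02
  1.2863646e+02  8.0783218e+01] 487 7.51385148539765
mark [488.12576152  93.74746618  64.35514166]
```

Emit:
servo_tool(motion=[[[-0.218,0.564,0,0.02,-0.0864,0,1],[-0.218,0.564,0,0.02,-0.0864,0,1],[-0.218,0.564,0,0.02,-0.0864,0,1],[-0.218,0.564,0,0.02,-0.0864,0,1],[-0.218,0.564,0,0.02,-0.0864,0,1],[-0.218,0.564,0,0.02,-0.0864,0,1],[-0.218,0.564,-0.04,0.02,-0.0864,0,1],[-0.218,0.564,-0.08,0.02,-0.0864,0,1],[-0.218,0.564,-0.126,0.02,-0.0864,0,1],[-0.218,0.564,-0.126,0.02,-0.0864,0,1]]])

```text
clock: 5.0
eef_pos: [446.3, 84.2, 204.4]
eef_rot: [2.902, -0.131, 1.312]
wrist_force: [-0.3, 0.5, -0.9]
finger_gap: 26.1
finger_force: 30.0
```

Emit:
servo_tool(motion=[[[0,0,0,0,0,0,1],[0,0,0,0,0,0,1],[0,0,0,0,0,0,1],[0,0,0,0,0,0,1]]])

```text
clock: 5.4
eef_pos: [448.4, 84.2, 208.5]
eef_rot: [2.895, -0.133, 1.312]
wrist_force: [0.3, 0.9, -0.8]
finger_gap: 25.5
finger_force: 30.0
```

Run:
```python
from h import *
from scipy.spatial.transform import Rotation as Ro
s=manip.read_state();print(s['eef_pos'],s['eef_rot'],s['wrist_force'],s['joints'],Ro.from_euler('xyz',s['eef_rot']).as_matrix()[:,2])
w=grab('wrist');t=grab('scene')
cv2.imwrite('pics/w3.png',cv2.resize(w['frame'][:,:,::-1],(800,600),interpolation=cv2.INTER_CUBIC))
cv2.imwrite('pics/s3.png',cv2.resize(t['frame'][60:210,210:410,::-1],(800,600),interpolation=cv2.INTER_CUBIC))
```

```text
[448.35296232  84.15456405 208.53123211] [ 2.89507301 -0.13307357  1.3123432 ] [ 0.25702777  0.85617745 -0.78898547] [ 0.08141267 -0.07997748  1.96057072  0.04797914  0.9848294   0.33539535] [ 0.26881134  0.06202574 -0.96119367]
```

View pics/w3.png

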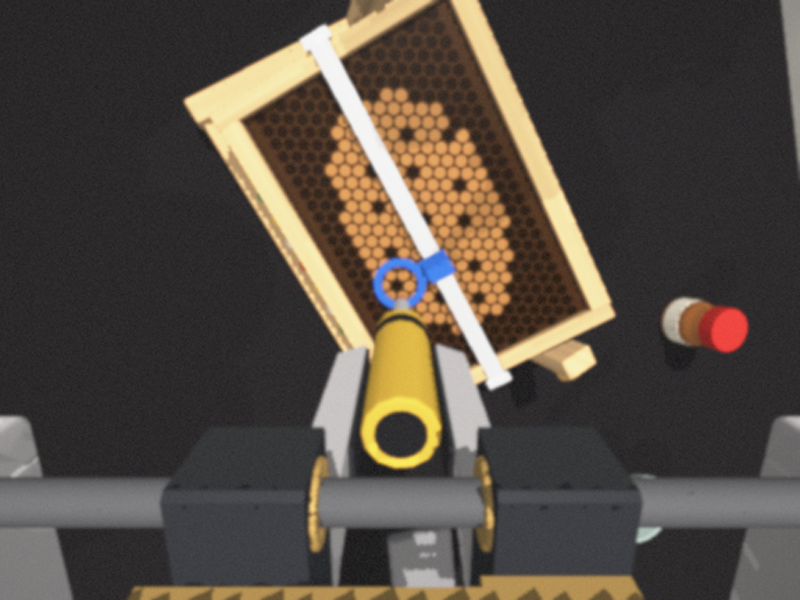

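View pics/s3.png

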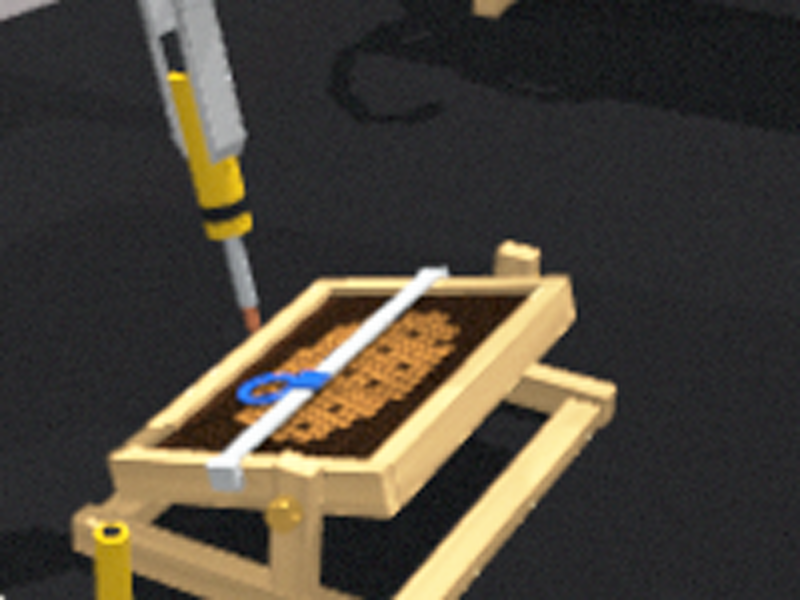

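The wrist view has the ring at about (400,284), with the stem just below it. In the scene crop the copper tip ends at about (254,332) and the ring is at (268,388). I'll refine with both.

```bash
cat > m.py <<'E'
from h import *
from scipy.spatial.transform import Rotation as Ro
def proj(c,p):
    T=np.linalg.inv(np.array(c['cam_to_world']));q=T[:3,:3]@p+T[:3,3];f=192/np.tan(np.radians(c['vfov'])/2)
    return np.round([q[0]/q[2]*f+c['cx'],q[1]/q[2]*f+c['cy']],1)
def ringc(c,box):
    hsv=cv2.cvtColor(c['frame'],cv2.COLOR_RGB2HSV);m=cv2.inRange(hsv,(103,120,50),(127,255,255))
    x0,y0,x1,y1=box;k=np.zeros_like(m);k[y0:y1,x0:x1]=1;v,u=np.nonzero(m*k);return u,v
E
python3 - <<'E'
from m import *
n=np.array([-.268,-.0618,.9614]);p0=np.array([522.08,135.18,76.45])
s=manip.read_state();d=Ro.from_euler('xyz',s['eef_rot']).as_matrix()[:,2];tip=s['eef_pos']+109*d
y=np.array([-.223,.975,.001]);y-=n*(y@n);y/=np.linalg.norm(y);x=np.cross(y,n)
for nm,box in (('wrist',(230,155,285,205)),('scene',(262,145,310,170)),('top',(185,215,215,250))):
    c=dict(np.load(f'/tmp/{nm}.npz'));u,v=ringc(c,box)
    Q=np.array([onplane(c,a,b,p0+5.5*n,n) for a,b in zip(u,v)])-5.5*n
    M=np.array([488.1,93.7,64.4])
    # in-plane coords relative to M, keep pixels within ring, circle fit (Huber-ish)
    L=np.c_[(Q-M)@x,(Q-M)@y];L=L[L[:,0]<17]
    from scipy.optimize import least_squares
    r=least_squares(lambda t:np.hypot(L[:,0]-t[0],L[:,1]-t[1])-16,[0,0],loss='soft_l1').x
    print(nm,len(L),'ring xy off',r,M+r[0]*x+r[1]*y,'tip proj',proj(c,tip),'shoulder',proj(c,s['eef_pos']+46*d))
print('tip',tip,'height',(tip-p0)@n,'off',(tip-M)@x,(tip-M)@y)
c=dict(np.load('/tmp/scene.npz'));hsv=cv2.cvtColor(c['frame'],cv2.COLOR_RGB2HSV)
m=cv2.inRange(hsv[100:150,262:285],(0,60,50),(14,255,255))>0;v,u=np.nonzero(m);print('copper',len(u),[(a,b) for a,b in zip(u+262,v+100)])
# comb plane via wrist
w=dict(np.load('/tmp/wrist.npz'));P=pts(w);h=cv2.cvtColor(w['frame'],cv2.COLOR_RGB2HSV)
q=P[60:170,220:330].reshape(-1,3);hh=h[60:170,220:330].reshape(-1,3);q=q[(hh[:,0]<20)&(hh[:,1]>90)&(hh[:,2]>90)&~np.isnan(q[:,0])];q=q[abs((q-p0)@n)<4]
print(fit(q),((q-p0)@n).mean())
E
```

```text
wrist 411 ring xy off [-2.24882906 -0.68974937] [486.14596112  92.54615025  63.78112091] tip proj [257.3 188.7] shoulder [257.5 209.7]
scene 58 ring xy off [ 1.58025077 -6.77621887] [491.09108143  87.43247124  64.83090944] tip proj [273.7 141.9] shoulder [267.5 116.8]
top 74 ring xy off [-0.63567333 -0.05378354] [487.51619329  93.51147988  64.22513965] tip proj [198.4 236.6] shoulder [195.  241.4]
tip [477.50325614  90.9409425  103.5094579 ] height 40.695503933708046 off 0.23379030257668054 -0.3069463469927637
copper 59 [(np.int64(270), np.int64(137)), (np.int64(271), np.int64(137)), (np.int64(272), np.int64(137)), (np.int64(273), np.int64(137)), (np.int64(274), np.int64(137)), (np.int64(270), np.int64(138)), (np.int64(271), np.int64(138)), (np.int64(272), np.int64(138)), (np.int64(273), np.int64(138)), (np.int64(274), np.int64(138)), (np.int64(271), np.int64(139)), (np.int64(272), np.int64(139)), (np.int64(273), np.int64(139)), (np.int64(274), np.int64(139)), (np.int64(271), np.int64(140)), (np.int64(272), np.int64(140)), (np.int64(273), np.int64(140)), (np.int64(274), np.int64(140)
[... 772 characters left out ...]
np.int64(278), np.int64(147)), (np.int64(279), np.int64(147)), (np.int64(280), np.int64(147)), (np.int64(281), np.int64(147)), (np.int64(282), np.int64(147)), (np.int64(283), np.int64(147)), (np.int64(277), np.int64(148)), (np.int64(278), np.int64(148)), (np.int64(279), np.int64(148)), (np.int64(280), np.int64(148)), (np.int64(281), np.int64(148)), (np.int64(276), np.int64(149)), (np.int64(277), np.int64(149)), (np.int64(278), np.int64(149)), (np.int64(279), np.int64(149)), (np.int64(280), np.int64(149)), (np.int64(281), np.int64(149))]
(array([518.77750059, 150.68928166,  76.57589788]), array([-0.26828823, -0.06147611,  0.96137512]), np.float64(0.5116316526294841), 6045) 0.07309430026793315
```

Emit:
servo_tool(motion=[[[0.0049,0.0011,-0.0208,0,0,0,1],[0.0097,0.0023,-0.0416,0,0,0,1],[0.0146,0.0034,-0.0624,0,0,0,1],[0.0146,0.0034,-0.0624,0,0,0,1],[0.0146,0.0034,-0.0624,0,0,0,1],[0.0146,0.0034,-0.0624,0,0,0,1],[0.0146,0.0034,-0.0624,0,0,0,1]]])

```text
clock: 6.2
eef_pos: [455.6, 85.9, 177.1]
eef_rot: [2.895, -0.133, 1.312]
wrist_force: [-0.4, -0.5, -0.7]
finger_gap: 25.4
finger_force: 30.0
```

Run:
```python
from m import *
n=np.array([-.2681,-.0616,.9614]);p0=np.array([522.08,135.18,76.45]);M=np.array([487.0,93.4,64.2])
s=manip.read_state();d=Ro.from_euler('xyz',s['eef_rot']).as_matrix()[:,2];tip=s['eef_pos']+109*d
print('tip',tip,'height',(tip-p0)@n,tip-M,s['wrist_force'],s['clock'],'err',np.arccos(-d@n))
w=grab('wrist');t=grab('scene');o=grab('top')
for c in (w,t,o): print(proj(c,tip),proj(c,M),proj(c,s['eef_pos']+46*d))
A=cv2.resize(w['frame'][150:220,220:290,::-1],(390,390),interpolation=cv2.INTER_CUBIC)
B=cv2.resize(t['frame'][110:180,245:315,::-1],(390,390),interpolation=cv2.INTER_CUBIC)
cv2.imwrite('pics/c4.png',np.hstack([A,B]))
```

```text
tip [484.85672339  92.71162401  72.35386253] height 8.657585855074112 [-2.14327661 -0.68837599  8.15386253] [-0.41179257 -0.5393946  -0.73385304] 6.2 err 0.0061937782632000985
[257.5 188.7] [257.3 186.4] [257.8 209.7]
[276.3 154.2] [277.1 157.4] [270.2 129.7]
[200.  234.8] [200.4 234.3] [196.9 239.4]
```

View pics/c4.png

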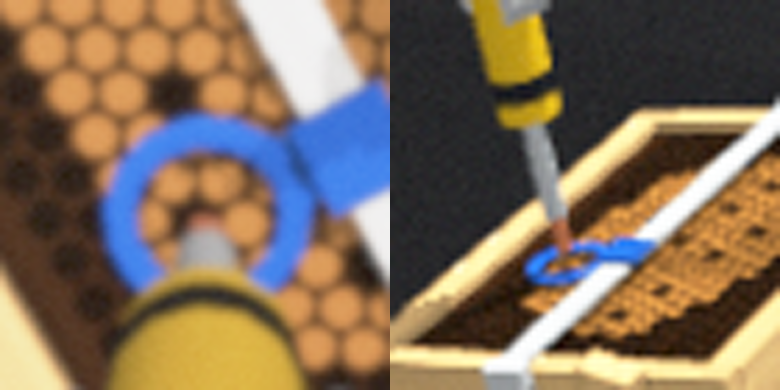

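Ring and tip agree within about 1 mm in both views, and the tip is 8.7 mm above the face. Press in stages.

Emit:
servo_tool(motion=[[[0.0012,0.0003,-0.0042,0,0,0,1],[0.0024,0.0006,-0.0084,0,0,0,1],[0.0035,0.0008,-0.0127,0,0,0,1],[0.0047,0.0011,-0.0169,0,0,0,1],[0.0059,0.0014,-0.0211,0,0,0,1],[0.0059,0.0014,-0.0211,0,0,0,1],[0.0059,0.0014,-0.0211,0,0,0,1],[0.0059,0.0014,-0.0211,0,0,0,1]]])

```text
clock: 7.15
eef_pos: [458.4, 86.6, 166.3]
eef_rot: [2.896, -0.133, 1.312]
wrist_force: [-0.5, -0.1, 1.4]
finger_gap: 25.3
finger_force: 30.0
```

Emit:
servo_tool(motion=[[[0.0007,0.0002,-0.0026,0,0,0,1],[0.0014,0.0003,-0.0052,0,0,0,1],[0.0014,0.0003,-0.0052,0,0,0,1],[0.0014,0.0003,-0.0052,0,0,0,1],[0.0014,0.0003,-0.0052,0,0,0,1]]])

```text
clock: 7.65
eef_pos: [459.1, 86.8, 163.6]
eef_rot: [2.896, -0.133, 1.312]
wrist_force: [-0.9, 0.3, 1.1]
finger_gap: 25.8
finger_force: 30.0
```

Run:
```python
from m import *
n=np.array([-.2681,-.0616,.9614]);p0=np.array([522.08,135.18,76.45]);M=np.array([487.0,93.4,64.2])
F=[]
for i in range(8):
    w=grab('wrist'); s=manip.read_state();F.append(s['wrist_force']@n)
t=grab('scene')
d=Ro.from_euler('xyz',s['eef_rot']).as_matrix()[:,2];tip=s['eef_pos']+109*d
print('free tip height',(tip-p0)@n,tip-M-n*((tip-M)@n),np.round(F,2),np.mean(F),s['clock'],s['finger_gap'])
for c in (w,t): print(proj(c,s['eef_pos']+46*d),proj(c,s['eef_pos']+91*d),proj(c,s['eef_pos']+104*d))
A=cv2.resize(w['frame'][150:220,220:290,::-1],(390,390),interpolation=cv2.INTER_CUBIC)
B=cv2.resize(t['frame'][110:180,245:315,::-1],(390,390),interpolation=cv2.INTER_CUBIC)
cv2.imwrite('pics/c5.png',np.hstack([A,B]))
```

```text
free tip height -5.339741303095021 [-0.1768579  -0.2021002  -0.06248681] [0.31 1.28 1.98 1.33 1.51 1.98 1.44 1.02] 1.356796031536677 8.05 25.801659552117073
[257.8 209.7] [257.5 193.8] [257.5 190.1]
[271.5 135.3] [275.8 152.7] [277.1 157.6]
```

View pics/c5.png

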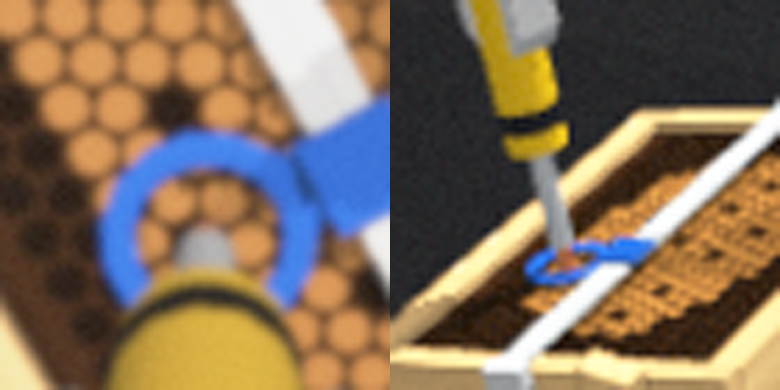

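Both crops show the tip in the centre of the unmoved ring with part of the copper still showing. Contact force is about 2.1 N and geometry gives about 5 mm of travel, so I'm handing in.

```bash
python3 -c "
from cell import manip
print(manip.sign_off())"
```

```text
the job is handed in; nothing more can be done
None
```

The job is handed in at about 8 s of the 38 s: the largest probe is still held, square to the comb in the middle of the blue ring, with the tip pushed in about 4–5 mm (roughly 2 N) and no visible shift of the ring; the verdict was not returned.

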